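# Lock a pipe in a push-in fitting and pull-test it

### The job

The aluminium air pipe is only standing loosely in the push-in fitting of the pull-test stand. Push it down until it is fully home and locked, then pull it straight up, slowly, until the stand's pointer is in the green band and keep it there for a moment, without ever reaching the red. Let it back down, release it still locked in the fitting, and do not disturb the tape roll or the marker pen.

Things in the scene. Friction and masses are not known exactly. Their poses are not given: they have to be found in the camera images.
- pipe_cap (a point): Centre of the blue ribbed round cap (26 mm diameter, 30 mm tall) at the top of the upright aluminium pipe; z up along the pipe. Grip here, from above, at any yaw. The cap's flat top is 15 mm above this point.
- pipe_foot (a point): Centre of the pipe's lower end, inside the fitting, 135 mm below the cap's centre; z up along the pipe. The pipe is rigid, 20 mm in diameter, 150 mm long with its cap, 0.09 to 0.15 kg. A red depth mark on it shows just above the collar while it is not home and is hidden in the fitting when it is home.
- fitting_seat (a point): Bottom of the fitting's bore, on its vertical axis; z up. Home: the foot stands on this point. At the start the foot rests on spring catches about 17 mm above it. A push down of about 5 to 10 N spreads the catches; they then snap into the pipe's groove and hold it for good, with 1 to 1.5 mm of vertical play.
- carriage (a joint): Lift (m) of the aluminium carriage that carries the fitting: 0 at rest, up to 0.024. Springs hold it down: it leaves 0 at about 6 N of upward pull, plus 0.6 N per mm (about 11 N at 7 mm, 15 N at 14 mm), and return it to 0. The black pointer on its front stands in green from 6 to 16 mm, in red from 17 mm.
- stand: Grey pull-test stand, fixed on the bench, base 74 x 124 x 12 mm; origin at the centre of its underside, directly below the pipe; x away from its front (gauge) side, y along its length. Two steel guide posts with springs, 46 mm either side of the pipe along y, reach 98 mm above the bench; the white gauge plate in front reaches 62 mm.
- tape_roll: Bystander: roll of brown packing tape, 96 mm diameter, 48 mm tall, standing flat on the bench; origin at the centre of its underside.
- marker: Bystander: red and white marker pen, 12 x 137 x 13 mm, lying on the bench, its length along its y axis.
- collar_top (a point): Centre of the top of the black collar on the brass fitting (38 mm diameter), 46 mm above the seat. The fitting rides up with the carriage.
Things that resemble listed ones, but are neither listed nor needed, are in the scene too. What is meant by the part that bears pipe_cap is not yellow, and is the larger of those in its own colour.

How it is judged (in metres and radians):
On the way, in this order (a step that is already met when the one before it is completed fails the run):
1. the pipe is pushed home: its foot within 2 mm of the fitting's seat, with the carriage down (z of pipe_foot in the frame of fitting_seat below 0.002 m and value of joint carriage below 0.002 m), for 0.1 s.
2. the locked pipe is pulled up so that the carriage is lifted 6 to 17 mm (pointer in the green), for 0.3 s (value of joint carriage between 0.006 and 0.017 m and z of pipe_foot in the frame of fitting_seat below 0.004 m), for 0.3 s.
At the end, for the whole second after the job is handed in: The pipe stands locked in the fitting (foot within 4 mm of the seat in height and sideways), the carriage is back down (lift under 2 mm), and the pipe is released and at rest (z of pipe_foot in the frame of fitting_seat below 0.004 m and horizontal distance between pipe_foot and fitting_seat below 0.004 m and value of joint carriage below 0.002 m and linear speed of pipe below 0.02 m/s); the robot touches nothing.
It fails at once if the pull overshoots into the red: carriage lifted more than 17 mm (value of joint carriage above 0.017 m).
It fails at once if the tape roll or the marker is moved more than 40 mm (distance of any of tape_roll, marker from where it was at the start of the episode above 0.04 m).
It also fails if it takes over 38 s, if anything falls off the work surface, if the arm or the gripper's body presses on something with over 40 N, if the wrist force passes 120 N, or if a joint passes its speed limit or range.

### The arm

A 7-joint arm with a two-finger parallel gripper is mounted at the origin on a cart in front of the work surface, level with it; the furniture and walls round the work are solid. World frame = base frame: x ahead of the robot, y to its left, z up, the work surface at z = 0. Lengths are in mm, angles in rad, forces in N, time in s.
With the tool pointing down it reaches from about 400 to 850 mm from the base axis. Payload 10.4 kg.
Tool frame: the origin (TCP) lies on the centre line of the jaws, within the pads' length; the fingertips stand 17 mm ahead of it and the grasp point (between the pads) lies 2 mm behind it; z points along the fingers, y is the direction in which the jaws open and shut (so a half turn about z gives the same grasp; the last joint's range is limited). The gripper opens to 87 mm and grips with 3 to 60 N. Pads are 19 mm wide; open, the fingers measure 117 mm over their backs; the gripper's body (75 mm by 190 mm) begins 51 mm behind the grasp point.
Start: joints at [-1.239, 0.332, -0.065, 1.46, 0.022, 1.35, -0.088], TCP at [217.115, 586.098, 239.576] pointing down, gripper open.
Joint ranges: [-2.6, 2.6], [-0.5, 2.12], [-1.47, 1.34], [0.16, 2.42], [-1.27, 4.41], [0.06, 2.06], [-2.6, 2.6]. Speed limits (rad/s): [2.22, 2.22, 2.79, 2.79, 3.14, 3.14, 3.14].

### API

Orientations are given as a rotation vector (axis times angle).
In Python, from workcell import * gives the robot as it stands. Calls block until the motion is done:
- move_to(position, orientation): joint-space move of the TCP to a pose.
- move_linear(position, attitude=None, v=150, until_force=None): straight line of the TCP; attitude=None keeps the orientation; v is the mean speed in mm/s. With until_force (N) it stops when the force on the tool has changed by that much, and returns True; else False.
- goto_joints(angles): joint-space move.
- gripper_to(opening, force=None): opening from 0.0 (shut) to 1.0 (fully open); force is the grip in N (None keeps the last); returns when the fingers have stopped.
- wait(seconds).
- inverse_kinematics(position, orientation): joint angles nearest the present ones, or None.
- camera(name): name is "scene" or "top" or "wrist"; returns a dict with "pixels" (400x640x3 uint8, red, green, blue), "K" (3x3 intrinsics, pixels), "extrinsics" (4x4, takes a point from camera to world coordinates). Camera axes: x right, y down, z forward; pixel columns grow to the right and rows downward; lengths in mm; the calibration is good to about 2 mm. The wrist camera is an equidistant fisheye: a pixel r from the principal point sees the ray r / f radians off the axis. A picture is of the moment at which its call begins. There is no depth.
A pose or a line that the arm cannot do raises Unreachable and nothing moves.
- sign_off(): hands the job in, once; it reports no verdict.
Trained networks look in a picture, given as the dict that the camera call returned (one of the last four; its "shot" number tells which), for a name from the list of things; names that differ only in an ending like _2 or _b are one class to them, and where a whole thing is asked for, a point or a joint stands for the part that bears it (a point fixed in the world has none). Each returns a list of dicts, best first, with "score" (0 to 1); they miss things now and then, are a little off and sometimes report something else, mostly with a low value. They report only what shows in the picture. A call takes as long as a camera call. They do not tell look-alikes from the thing itself.
- silhouettes(name, picture): "region" (400x640 bool, what is visible of it) and "rect" ([left, top, width, height] in pixels, round what is visible of it).
Readings, each from a call of its own:
- get_clock(): time.
- get_joint_pos(): joint angles.
- get_joint_velocities(): joint speeds.
- get_tau(): joint torques, N m.
- get_eef_pos(): TCP position.
- get_ee_rot(): TCP orientation.
- get_force(): force on the tool from outside, world axes, zero at the start.
- get_ft_torque(): the same for the moment, N m.
- get_width(): opening from 0.0 (shut) to 1.0 (fully open).
Only numpy, scipy, OpenCV 4.12 (cv2) and the standard library are available. Lean on these libraries where they do the work, as an engineer would, in place of code of your own. Each camera call takes 0.05 s, during which the arm holds its last target.

## Working session

There is one attempt and no reset: what is moved stays moved. The work goes in short steps, each a Python script; the robot and the scene stay as the last script left them, time stands still between calls to the robot, and variables do not carry over. Pictures are saved under pics/ and viewed, and the job is handed in when it is done.

```bash
ls; mkdir -p pics; cat > h.py <<'E'
from workcell import *
import numpy as np, cv2
def save(n,p): cv2.imwrite(f'pics/{n}.png', cv2.cvtColor(p['pixels'],cv2.COLOR_RGB2BGR))
def ray(p,u,v):
    K=np.array(p['K']);T=np.array(p['extrinsics']);d=T[:3,:3]@np.linalg.inv(K)@[u,v,1.]
    return T[:3,3],d/np.linalg.norm(d)
def atz(p,u,v,z):
    o,d=ray(p,u,v);return o+d*(z-o[2])/d[2]
def proj(p,X):
    K=np.array(p['K']);T=np.linalg.inv(np.array(p['extrinsics']));c=T[:3,:3]@np.array(X,float)+T[:3,3];q=K@c;return q[:2]/q[2]
E
python3 - <<'E'
from h import *
for c in ['scene','top']:
    p=camera(c);save(c+'1',p)
    print(c,np.round(p['extrinsics'],3).tolist(),np.round(p['K'],1).tolist())
    for n in ['pipe_cap','stand','tape_roll','marker']:
        for r in silhouettes(n,p): print(n,round(r['score'],2),r['rect'])
print(get_clock(),get_force(),get_ee_rot())
E
```

```text
pics
scene [[-0.507, -0.385, 0.771, -379.864], [-0.862, 0.223, -0.456, 494.852], [0.003, -0.896, -0.445, 562.44], [0.0, 0.0, 0.0, 1.0]] [[471.2, 0.0, 316.9], [0.0, 471.2, 200.2], [0.0, 0.0, 1.0]]
pipe_cap 0.96 [314.7, 156.0, 16.6, 54.5]
pipe_cap 0.83 [339.2, 209.4, 4.6, 46.4]
pipe_cap 0.68 [266.5, 186.9, 16.5, 68.2]
stand 0.85 [289.4, 191.6, 61.0, 57.1]
tape_roll 0.93 [382.9, 187.2, 31.9, 34.8]
marker 0.36 [142.0, 272.1, 11.0, 4.9]
top [[-0.016, -0.999, 0.048, 345.385], [-1.0, 0.016, 0.001, 26.357], [-0.002, -0.048, -0.999, 1257.864], [0.0, 0.0, 0.0, 1.0]] [[416.0, 0.0, 314.0], [0.0, 416.0, 193.7], [0.0, 0.0, 1.0]]
pipe_cap 0.43 [319.0, 174.2, 11.8, 15.4]
pipe_cap 0.43 [273.5, 179.7, 12.4, 6.0]
stand 0.89 [300.9, 174.1, 41.4, 21.2]
stand 0.73 [318.7, 170.6, 12.1, 16.6]
tape_roll 0.83 [385.2, 169.2, 36.7, 29.7]
marker 0.46 [188.8, 172.2, 45.4, 4.9]
0.5 [-0.48792965 -0.60532865 -0.90314104] [-5.54419118e-01 -3.09228251e+00 -3.39139826e-05]
```

View pics/scene1.png

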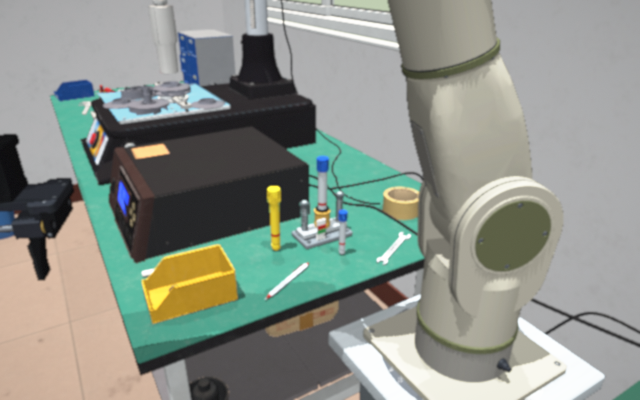

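View pics/top1.png

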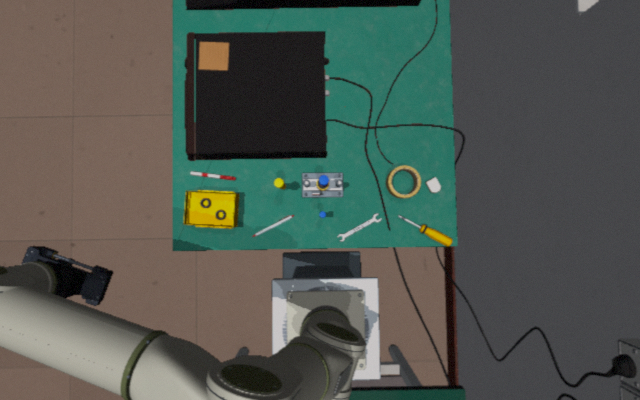

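```bash
python3 - <<'E'
import cv2
a=cv2.imread('pics/scene1.png')[130:280,230:430];cv2.imwrite('pics/s1z.png',cv2.resize(a,None,fx=4,fy=4,interpolation=cv2.INTER_CUBIC))
a=cv2.imread('pics/top1.png')[140:240,240:440];cv2.imwrite('pics/t1z.png',cv2.resize(a,None,fx=4,fy=4,interpolation=cv2.INTER_CUBIC))
E
```

```text
(no output)
```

View pics/s1z.png

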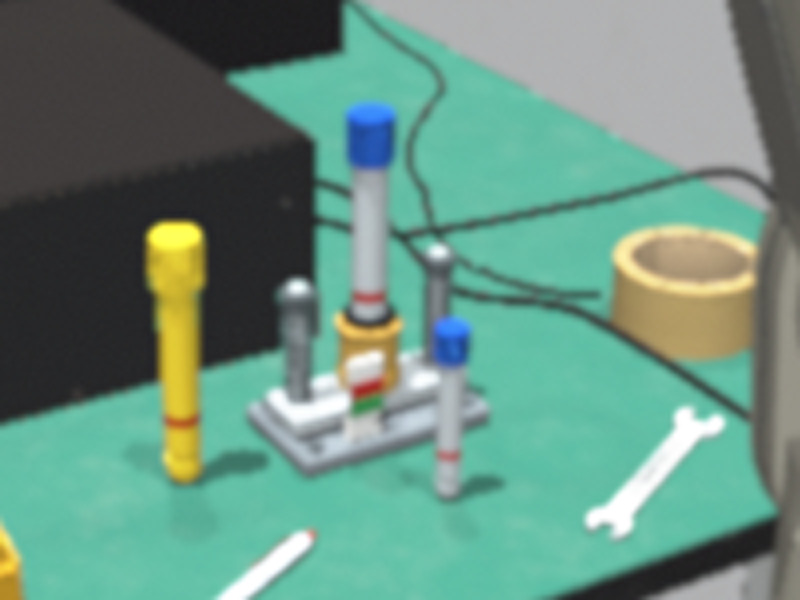

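View pics/t1z.png

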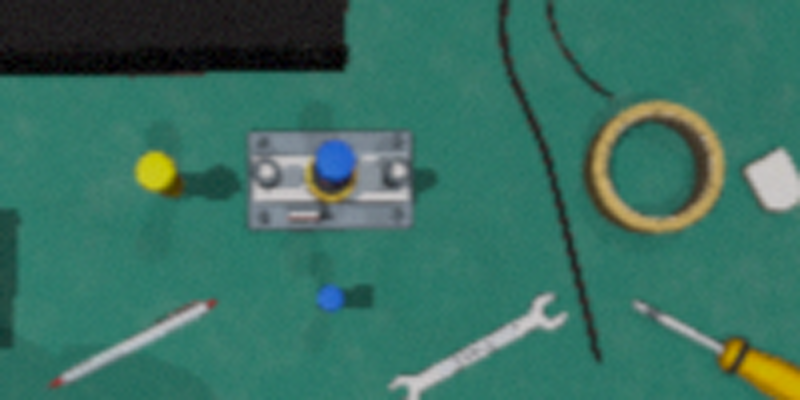

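The scene view shows the upright pipe with the larger blue cap in the grey stand, at scene px (322,164) and top px (323,181). The smaller blue decoy is in front of it at scene (343,216), and a yellow one stands to the left at (274,190). The tape roll is to the right; the red and white marker is probably at top (213,176), with another, whiter pen at (274,225). Next I triangulate the cap.

```bash
python3 - <<'E'
from h import *
from scipy.optimize import least_squares
S=camera('scene');T=camera('top')
def blobs(p,box):
    h=cv2.cvtColor(p['pixels'],cv2.COLOR_RGB2HSV);m=cv2.inRange(h,(105,130,70),(125,255,255))
    n,l,s,c=cv2.connectedComponentsWithStats(m)
    return [(c[i].round(1).tolist(),s[i].tolist()) for i in range(1,n) if s[i][4]>8 and box[0]<c[i][0]<box[1] and box[2]<c[i][1]<box[3]]
bs=blobs(S,(300,360,140,240));bt=blobs(T,(300,350,160,230));print(bs,bt)
cs=bs[0][0];ct=bt[0][0]
# model: scene centroid ~ cap centre-ish ; top centroid ~ cap top(+15)
def f(X): return np.r_[proj(S,X)-(np.array(cs)+.0),proj(T,X+[0,0,13])-np.array(ct)]
r=least_squares(f,[500,0,180]);print('cap',r.x,r.fun)
z=r.x[2]
for r2 in silhouettes('stand',T)[:2]:
    l,t,w,h=r2['rect'];print('stand top',atz(T,l,t,12),atz(T,l+w,t+h,12),r2['score'])
for n in ['marker','tape_roll']:
  for q in silhouettes(n,T):
    l,t,w,h=q['rect'];print(n,atz(T,l,t,10),atz(T,l+w,t+h,10),q['score'])
print('box edge',atz(T,327,158,0),atz(T,327,158,100),atz(T,327,148,0))
print('scene px of model', proj(S,r.x+[0,0,15]),proj(S,r.x-[0,0,15]))
# box in scene: near-right top corner
print(inverse_kinematics([r.x[0],r.x[1],z+100],[np.pi,0,0]),inverse_kinematics([r.x[0],r.x[1],z+100],[0,np.pi,0]))
E
```

```text
[([322.1, 163.7], [317, 156, 11, 16, 162]), ([342.2, 214.7], [338, 209, 9, 12, 85])] [([323.1, 179.9], [319, 175, 10, 11, 86]), ([322.4, 214.1], [320, 212, 6, 5, 27])]
cap [431.24524648   3.15808698 179.53909738] [-0.04080608 -0.00140662  0.04158802  0.02486213]
stand top [465.36417339  66.94820042  12.        ] [390.80694401 -59.94254245  12.        ] 0.72
marker [476.54304918 405.79367967  10.        ] [457.21914621 258.89294068  10.        ] 0.64
tape_roll [ 478.83284554 -192.80923869   10.        ] [ 394.10909073 -286.17950713   10.        ] 0.6
box edge [513.38906456 -13.9148684    0.        ] [500.03272379 -10.7132559  100.        ] [543.97662477 -14.45640176   0.        ]
scene px of model [322.11583924 157.20978199] [322.00328505 170.10304193]
[-0.7074163  -0.17906062  0.53202028  1.89661526  0.09180472  1.40041928
 -1.76881916] [-0.73859693 -0.18449207  0.55863934  1.89768264  0.09880118  1.40166621
  1.3664914 ]
```

```bash
python3 - <<'E'
from h import *
S=camera('scene')
for u,v in [(308,167),(140,253),(112,155)]:
    o,d=ray(S,u,v);print((o+d*(505-o[0])/d[0]).round())
p0=get_eef_pos();r0=get_ee_rot()
up=[p0[0],p0[1],330]
print(inverse_kinematics(up,r0))
move_linear(up,v=200)
move_to([431,3,330],[0,np.pi,0])
print(get_eef_pos(),get_ee_rot(),get_force(),get_clock())
W=camera('wrist');save('w1',W);print(np.round(W['extrinsics'],3).tolist(),np.round(W['K'],1).tolist())
T=camera('top');save('top2',T);S=camera('scene');save('scene2',S)
for q in silhouettes('pipe_cap',W): print(q['score'],q['rect'])
E
```

```text
[505.  -3. 144.]
[505. 392.  36.]
[505. 407. 252.]
[-1.24391519  0.30482669 -0.05960028  1.30898406  0.01788837  1.52819141
 -0.08549774]
[431.12266648   3.82261554 330.01675342] [-1.93718646e-03  3.14156270e+00 -5.01626680e-04] [-0.15966374  0.30312656  0.35307598] 3.6167
[[-0.0, 0.959, 0.285, 351.88], [1.0, 0.001, -0.001, 3.969], [-0.002, 0.285, -0.959, 476.392], [0.0, 0.0, 0.0, 1.0]] [[309.7, 0.0, 324.6], [0.0, 309.7, 199.9], [0.0, 0.0, 1.0]]
0.88 [310.2, 162.4, 28.3, 47.7]
0.82 [396.5, 158.8, 43.6, 33.0]
0.6 [317.4, 92.5, 17.3, 17.6]
0.34 [279.3, 140.0, 88.5, 46.4]
```

View pics/w1.png

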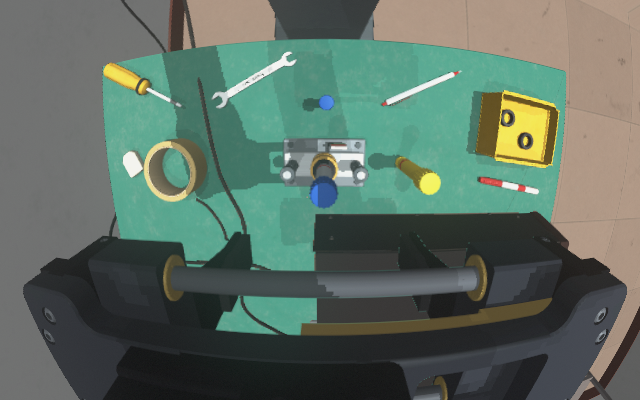

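View pics/scene2.png

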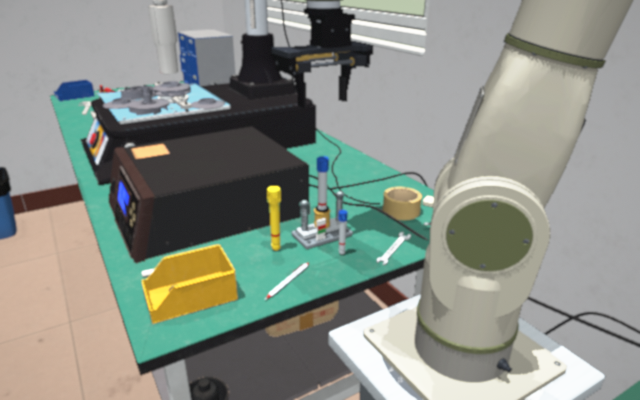

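The wrist view shows the blue cap at about (323,192), centred between the open jaws, with the decoys well clear at (326,102) and (428,182). The box is about 150 mm high and starts at about x 505, so there is room. Next I descend and grip.

```bash
python3 - <<'E'
from h import *
W=camera('wrist');K=W['K'];E=np.array(W['extrinsics'])
h=cv2.cvtColor(W['pixels'],cv2.COLOR_RGB2HSV);m=cv2.inRange(h,(105,130,50),(125,255,255))
n,l,s,c=cv2.connectedComponentsWithStats(m)
for i in range(1,n):
  if s[i][4]>60:
    print(c[i],s[i])
    for z in (179.5,):
        d=np.array([c[i][0]-K[0][2],c[i][1]-K[1][2]]);r=np.hypot(*d);a=r/K[0][0]
        v=E[:3,:3]@np.array([*(d/r*np.sin(a)),np.cos(a)]);print(E[:3,3]+v*(z-E[2,3])/v[2])
print(move_linear([431,3,200],v=150,until_force=8))
print(move_linear([431,3,178],v=60,until_force=5))
f0=get_force()
print(get_eef_pos(),f0)
gripper_to(0.0,40)
print(get_width()*87,get_force(),get_eef_pos(),get_clock())
W=camera('wrist');save('w2',W);S=camera('scene');save('scene3',S)
cv2.imwrite('pics/s3z.png',cv2.resize(cv2.cvtColor(S['pixels'],cv2.COLOR_RGB2BGR)[100:280,230:430],None,fx=3.3,fy=3.3,interpolation=cv2.INTER_CUBIC))
E
```

```text
[326.19298246 102.34502924] [319  95  15  15 171]
[344.01574741   4.64285663 179.5       ]
[323.55226209 192.1950078 ] [311 177  27  31 641]
[432.01071048   2.09901173 179.5       ]
False
False
[430.85648243   2.93854085 177.79201925] [ 0.7394667  -0.4090396   0.40852485]
25.19002596400432 [-0.03255071  0.01001949 -0.62968961] [430.99772945   2.99003356 177.99199021] 6.4333
```

View pics/s3z.png

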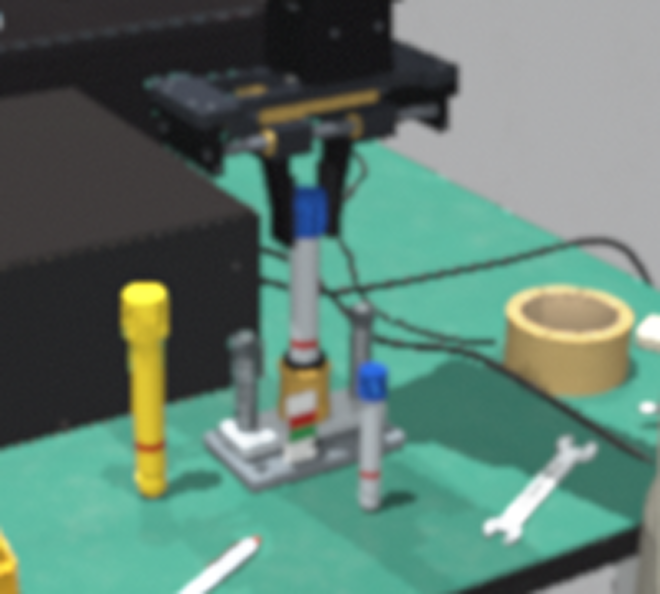

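View pics/w2.png

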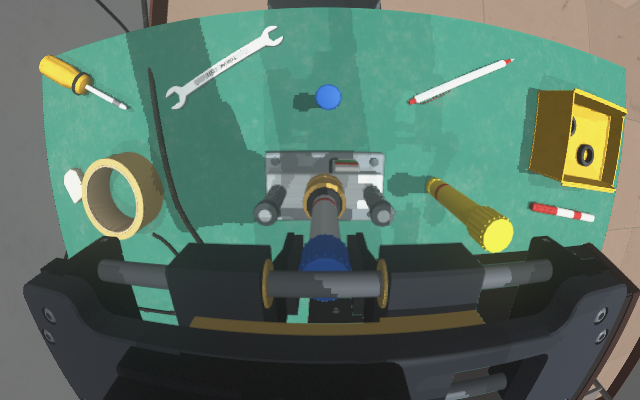

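The cap is held: the opening is 25.2 mm, and the red mark still shows above the collar at about (302,345) in the zoom. Next I push down with a force stop.

```bash
python3 - <<'E'
from h import *
print(get_force())
for z in range(176,148,-2):
    hit=move_linear([431,3,z],v=25,until_force=22)
    print(z,hit,get_eef_pos().round(2)[2],get_force().round(1),round(get_width()*87,2))
    if hit or get_force()[2]>24: break
wait(0.2)
print(get_eef_pos().round(2),get_force().round(1),get_clock())
S=camera('scene');cv2.imwrite('pics/s4z.png',cv2.resize(cv2.cvtColor(S['pixels'],cv2.COLOR_RGB2BGR)[100:280,230:430],None,fx=3.3,fy=3.3,interpolation=cv2.INTER_CUBIC))
E
```

```text
[ 1.30213629 -0.06194867  0.1064189 ]
176 False 176.27 [ 1.3 -0.1  4.2] 24.89
174 False 174.0 [-0.1  0.6  1.4] 25.05
172 False 171.51 [ 0.5  0.2 -2.6] 24.71
170 False 169.91 [-0.4 -0.2  0.8] 24.84
168 False 168.03 [ 0.2 -0.2  1.4] 24.99
166 False 165.95 [ 0.9 -0.1  1.8] 24.75
164 False 163.73 [1.1 1.3 0.8] 24.79
162 False 161.67 [-0.2 -0.1 -0.8] 24.69
160 False 161.05 [-1.3 -0.1 11.2] 24.57
158 False 160.59 [-2.5 -1.3 24.1] 25.11
[433.47   3.19 160.62] [-1.5 -0.6 24.2] 9.2333
```

View pics/s4z.png

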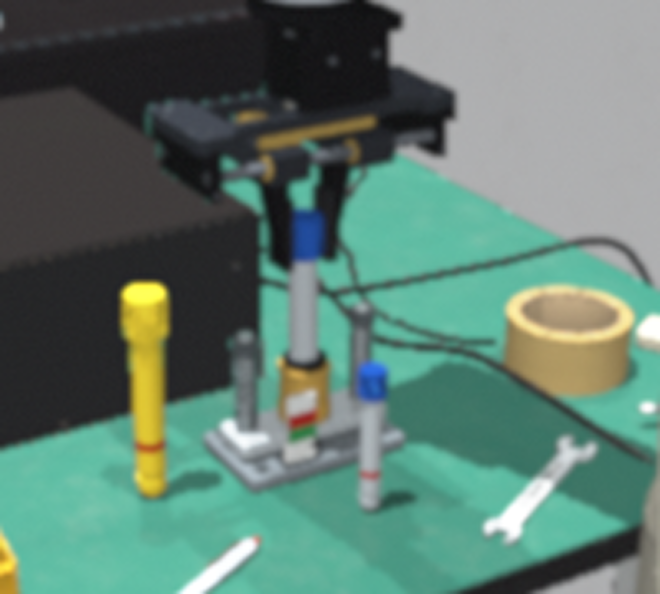

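The pipe is home: it travelled about 17.4 mm, then met a hard stop at 24 N, and the red mark is hidden. Next I pull up slowly, using measured height and force to place the carriage.

```bash
python3 - <<'E'
from h import *
z=160
for z in np.arange(160,176,1.0):
    move_linear([431,3,z],v=10)
    p=get_eef_pos();f=get_force();print(z,p.round(2),f.round(1),round(get_width()*87,2),round(float(get_clock()),2))
    if p[2]>171.6 or f[2]<-14: break
wait(0.6)
S=camera('scene');p=get_eef_pos();f=get_force();print(p.round(2),f.round(1),get_clock())
W=camera('wrist');save('w5',W)
cv2.imwrite('pics/s5z.png',cv2.resize(cv2.cvtColor(S['pixels'],cv2.COLOR_RGB2BGR)[180:260,280:380],None,fx=7,fy=7,interpolation=cv2.INTER_CUBIC))
E
```

```text
160.0 [431.96   3.05 161.03] [-0.2 -0.3  9.7] 25.06 9.63
161.0 [431.27   3.02 161.26] [-0.1 -0.6  4.6] 25.05 9.88
162.0 [430.64   2.93 161.63] [ 0.4 -0.4 -0.5] 24.96 10.13
163.0 [430.88   3.   162.89] [ 0.4  0.1 -1. ] 25.11 10.38
164.0 [430.54   2.95 163.55] [-0.2  0.3 -7.2] 24.78 10.63
165.0 [430.8    2.94 164.84] [-0.2  0.3 -7.4] 24.96 10.88
166.0 [430.89   2.94 165.94] [-0.3 -0.  -9. ] 24.51 11.13
167.0 [430.93   2.96 166.97] [-0.2 -0.  -9.1] 24.91 11.38
168.0 [430.95   2.97 167.99] [-0.2  0.1 -9.5] 25.12 11.63
169.0 [430.95   2.99 168.98] [-0.4 -1.3 -9.8] 24.97 11.88
170.0 [430.94   2.98 169.96] [  0.9   0.3 -11.2] 24.47 12.13
171.0 [430.93   2.98 170.99] [ -0.2  -0.6 -11.1] 25.26 12.38
172.0 [430.96   3.   171.98] [ -0.4  -1.3 -10.5] 24.92 12.63
[431.     2.98 172.  ] [ -0.6  -0.9 -12.2] 13.2833
```

View pics/s5z.png

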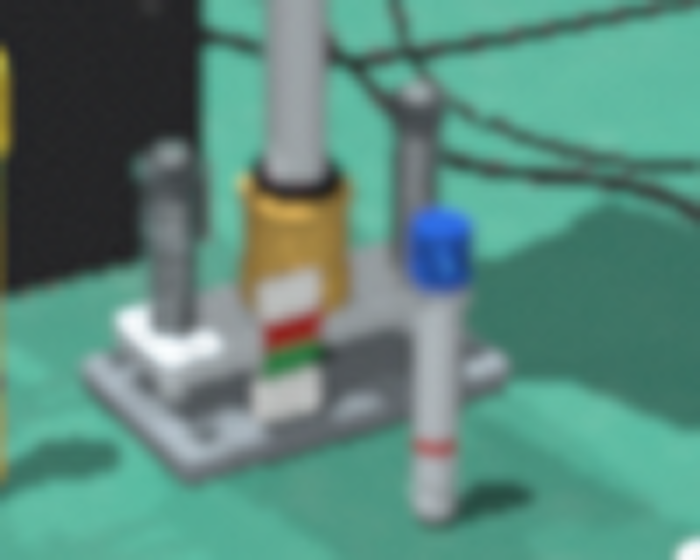

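The pointer tip shows beside the green at zoom (320,353). The red mark on the pipe is hidden, so the pipe is still locked. About 12 N at about 9 mm of lift agrees with the spring law. It has been held for over 0.6 s, so I lower and release.

```bash
python3 - <<'E'
from h import *
move_linear([431,3,161],v=20)
wait(0.2);print(get_eef_pos().round(2),get_force().round(1))
gripper_to(0.7)
wait(0.2);print(get_width(),get_force().round(1),get_eef_pos().round(2))
p=get_eef_pos()
move_linear([p[0],p[1],190],v=50,until_force=6)
move_linear([431,3,300],v=120)
wait(0.5)
print(get_eef_pos().round(2),get_force().round(1),get_clock())
S=camera('scene');W=camera('wrist');save('w6',W);T=camera('top')
cv2.imwrite('pics/s6z.png',cv2.resize(cv2.cvtColor(S['pixels'],cv2.COLOR_RGB2BGR)[130:260,260:430],None,fx=4.5,fy=4.5,interpolation=cv2.INTER_CUBIC))
for n in ['marker','tape_roll']:
  for q in silhouettes(n,T):
    l,t,w,h=q['rect'];print(n,atz(T,l,t,10).round(),atz(T,l+w,t+h,10).round(),q['score'])
E
```

```text
[431.43   3.1  161.44] [0.2 0.8 2.8]
0.7009999209774331 [-0.8 -0.7 -0.3] [431.     2.98 161.01]
[430.99   2.97 299.94] [-1.  -1.1 -0.2] 17.6167
marker [481. 400.  10.] [450. 265.  10.] 0.51
tape_roll [ 477. -190.   10.] [ 388. -291.   10.] 0.69
```

View pics/s6z.png

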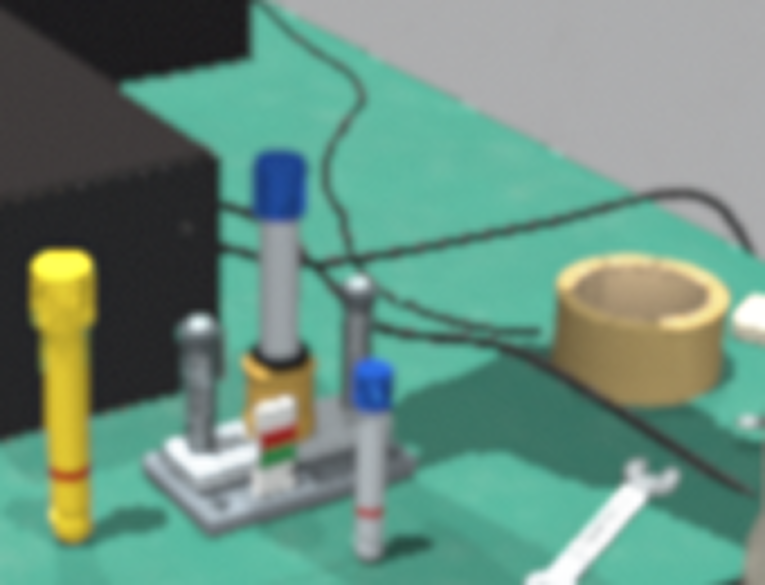

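View pics/w6.png

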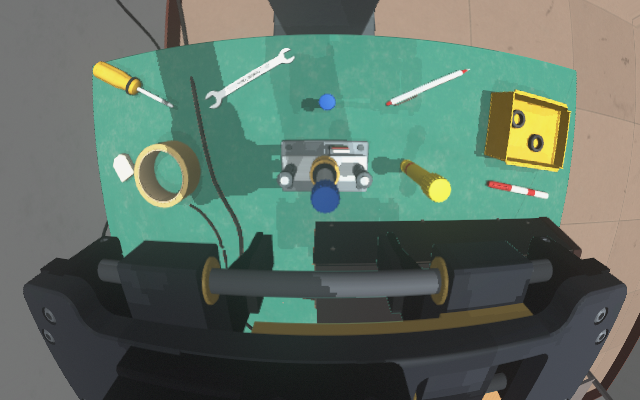

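The pipe stands upright with its red mark hidden (collar at zoom (278,355)). The carriage is down, the gripper is clear, and the tape roll and marker have not moved. I hand the job in.

```bash
python3 -c "
from workcell import *
sign_off();print(get_clock())"
```

```text
the job is handed in; nothing more can be done
the job is handed in; nothing more can be done
```

I pushed the pipe home, pulled it into the green band, held it there, and let it back down. It is released and still locked in the fitting. The job was handed in shortly after 17.6 s on the robot's clock; no verdict is reported.

- **Push:** I gripped the larger blue cap at 40 N and pushed down. The pipe travelled about 17 mm to a hard stop at 24 N, and the red depth mark disappeared into the fitting. The arm bent about 2.5 mm sideways under that push and came back when the load came off.
- **Pull:** I raised it in 1 mm steps to about 9 mm of carriage lift. The force there was about 12 N, in line with the springs. I held it for over 0.6 s, and the picture showed the pointer in the green.
- **Final checks:** After lowering and opening the gripper, the pipe stands upright with its mark hidden and the carriage looks fully down. The gripper is clear, at a TCP height of 300 mm. The tape roll and marker were found where they started, to within about 8 mm, which is the noise of the detection.

I worked out the carriage lift from tool height and force and checked it only against the pointer in the picture, because no direct reading of it was available. No check failed.

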